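Level the sprung model shelf and hold it pressed

ROBOT

A 6-joint arm with a two-finger parallel gripper is mounted at the origin on the work surface. World frame = base frame: x ahead of the robot, y to its left, z up, the work surface at z = 0. Lengths are in m, angles in rad, forces in N, time in s.
With the tool pointing down it reaches from about 0.425 to 0.95 m from the base axis. Payload 3.5 kg.
Tool frame: the origin (TCP) lies midway between the tips of the shut fingers; the grasp point (between the pads) lies 19 mm behind it (ctrl.pinch_z is the distance from the TCP to the grasp point, in m); z points along the fingers, y is the direction in which the jaws open and shut (so a half turn about z gives the same grasp; the last joint's range is limited). The gripper opens to 85 mm and grips with 20 to 120 N. Pads are 22 mm wide; open, the fingers measure 114 mm over their backs; the gripper's body (76 mm by 85 mm) begins 54 mm behind the grasp point. The pads swing forward as they close: fully open they stand 13 mm farther back than shut.
Start: joints at [-0.15, 0.286, 1.577, -0, 1.279, -0.15], TCP at [0.675, 0, 0.231] pointing down, gripper open.
Joint ranges: [-2.77, 2.77], [-0.9, 2.22], [0.21, 2.48], [-1.53, 4.67], [0.24, 2.81], [-2.84, 2.84]. Speed limits (rad/s): [2.79, 2.79, 3.14, 3.14, 3.14, 3.14].

INTERFACE

Orientations are given as a unit quaternion [w, x, y, z].
In Python, from rig import ctrl gives the robot as it stands. The module is installed in compiled form; this text tells all that it offers.
- The arm moves only by the shell command python3 -m handwheel 'ROWS' [FORCE]. ROWS is JSON, a list that holds one entry, the list of rows, each a list of 7 numbers: the shift along the tool's x, y, z as a fraction of full scale, then the turn, a rotation vector about the tool's x, y, z as a fraction of full scale, then the opening, from 0 (shut) to 1 (fully open). A call has 1 to 12 rows; each row is the pose to reach, as a shift and turn from the pose commanded when the call began, along the tool's axes at that moment, turning the shorter way round; what a row does not reach only later rows make up. Full scale, the value 1, is 80 cm for a shift and 180 degrees for a turn. A row lasts 1/12 s, in which the tool goes at most 41.7 mm and 7.16 degrees, less where a joint would pass 70% of its speed; a pose out of reach is approached as far as the arm can. A call with a number of a shift or a turn outside -1 to 1 is refused whole. A call with a gripper value outside its range is refused whole. The fingers move at their own pace and stop on an object; FORCE is the grip in N (left out, the last holds). Time passes only in rows, so rows that repeat a pose let the fingers close. It gives the time, the measured TCP pose, the force and the opening at its end, in the units of the state.
- ctrl.state(): the state, without advancing time (a new reading comes with each control period).
- ctrl.read_camera(name): name is "scene" or "side" or "wrist"; returns (picture, depth): 420x560x3 uint8, red, green, blue; 420x560 float32, m along the optical axis (not along the pixel's ray), 0 where there is no reading.
- ctrl.get_calibration(name): a dict with "camera_matrix" (3x3 intrinsics, pixels), "dist" ([k1, k2, p1, p2, k3] as OpenCV has them; the pictures are not rectified), "rvec" (rotation vector, rad) and "tvec" (3), from world to camera coordinates, as OpenCV has them; the wrist camera has in their place "T_tool_cam" (4x4, takes a point from camera to tool coordinates, whose origin is the TCP and whose axes are the flange's). Camera axes: x right, y down, z forward; pixel columns grow to the right and rows downward; lengths in m; the calibration is good to about 2 mm. A picture is of the moment at which its call begins: read the wrist's pose just before it. get_calibration takes no time and is no camera call.
- ctrl.job_done(): hands the job in, once; it reports no verdict.
The state is a dict: "clock": time; "joints": joint angles; "qd": joint speeds; "joint_torque": joint torques, N m; "position": TCP position; "tool_rot": TCP orientation; "ft_force": force on the tool from outside, world axes, zero at the start; "torque": the same for the moment, N m; "width": finger opening in m.
Only numpy, scipy, OpenCV 4.12 (cv2) and the standard library are available. Lean on these libraries where they do the work, as an engineer would, in place of code of your own. Each camera call takes 0.05 s, during which the arm holds its last target.

TASK

The foot end of the little sprung oak shelf stands too low once it is pressed down. Turn the steel levelling knob clockwise until the shelf is true, then press the spirit level down with shut fingers so that the shelf goes fully home on its rests and the bubble sits centred between its two lines, without straining it. Finish while still holding that press: do not lift off. Leave the dish, the wheel casting and the things in the drawer where they are.

Things in the scene. Friction and masses are not known exactly. Their poses are not given: they have to be found in the camera images.
- level: aluminium spirit level, a bar 28 x 170 x 30 mm high fixed on top of the oak shelf (120 x 290 x 14 mm). Origin: centre of its underside; its y axis runs along the bar towards the foot knob, z is up out of its top. The shelf is hinged 165 mm from this origin towards -y of the level. A 64 mm vial is let into the middle of the top (within 34 mm of the centre); press clear of it
- level_press (a point): centre of the round steel spot (22 mm across) on the top face of the level, 55 mm from the middle towards the knob: a good place to press. Same axes as the level. With the shelf home and level it stands 93 mm above the bench; unpressed it stands about 7 mm higher than when the shelf is home. About 2 N straight down starts the shelf moving, about 4 N brings it home on hard rests; press with some 8 to 15 N. (The like spot at the hinge end needs twice as much.)
- foot_grip (a point): on the vertical axis of the levelling knob, at the height to grip, 104 mm above the bench, 195 mm from the level's middle along the shelf. The knob is a steel disc 48 mm across with an upright bar 46 mm long (along this point's x), 14 mm thick (along y) and 32 mm high on it; bar top 7 mm above this point, disc top 23 mm below it. The point turns with the knob
- foot (a joint): angle of the levelling knob, rad, 0 to 5, growing clockwise seen from above; it stays where it is left and needs about 0.2 N m to turn. Each rad clockwise raises the shelf's foot end by 0.015 rad of tilt. When the shelf is pressed home it is level at 3.0; it starts 0.9 to 2.4 rad short of that
- shelf (a joint): how far the springs lift the shelf off its rests, rad: 0.03 when nobody presses, 0 when pressed fully home. It adds to the tilt that the foot gives
- bubble (a joint): the white bubble (16 mm long) in the vial, given as the tilt it shows in rad: 0 is centred, positive towards the knob (knob end high), at most 0.048 either way. It moves 0.5 mm for each 0.001 and takes about 1 s to settle. Black lines stand 11.8 mm either side of the vial's centre, so the bubble lies between them within 3.8 mm (0.0076) of centre
- dish: white ceramic mixing dish, 90 mm across, 30 mm high, on the bench beyond the shelf; origin under its centre. Leave alone
- wheel: grey ship's wheel casting, 120 mm over its spokes, 11 mm thick, lying on the bench; origin under its centre. Leave alone
- rudder: pear wood rudder blank, 120 x 46 x 8 mm, in the open oak drawer; origin under it. Leave alone
- dividers: steel dividers, 135 mm long, in the open drawer; origin under them. Leave alone

How it is judged:
At the end, for the whole second after the job is handed in: The robot's fingers are still pressing on the spirit level with more than 3 N, the shelf is home (within 0.004 rad of its rests), the knob is within 0.55 rad of 3.0 and the bubble is within 3.8 mm (0.0076) of centre, between its lines (value of joint bubble between -0.0076 and 0.0076 rad and value of joint foot between 2.45 and 3.55 rad and value of joint shelf below 0.004 rad and contact force between the fingers and level above 3 N); the arm keeps its last pose, push and grip.
It fails at once if the fingers press on the level with more than 60 N: the shelf is strained (contact force between the fingers and level above 60 N).
It fails at once if a bystander was moved by more than 30 mm (distance of any of dish, wheel, rudder, dividers from where it was at the start of the episode above 0.03 m).
It also fails if it takes over 48 s, if anything falls off the work surface, if the arm or the gripper's body presses on something with over 40 N, if the wrist force passes 120 N, or if a joint passes its speed limit or range.

## Working session

There is one attempt and no reset: what is moved stays moved. The work goes in short steps, Python scripts to look and compute and a shell command to move; the robot and the scene stay as the last step left them, time stands still between calls to the robot, and variables do not carry over. Pictures are saved under pics/ and viewed, and the job is handed in when it is done.

```bash
mkdir -p pics; python3 - <<'E'
from rig import ctrl
import cv2,numpy as np
print(ctrl.state())
for n in ("scene","side","wrist"):
    p,d=ctrl.read_camera(n); cv2.imwrite(f"pics/{n}0.png",p[:,:,::-1]); np.savez(f"{n}0.npz",p=p,d=d)
    print(n,ctrl.get_calibration(n))
E
```

```text
{'clock': 0.0, 'joints': array([-1.49985183e-01,  2.87191791e-01,  1.57816375e+00,  3.32841925e-05,
        1.27862573e+00, -1.50004577e-01]), 'qd': array([ 8.71412252e-04, -9.15785378e-05,  9.40093337e-04,  2.12989850e-04,
        6.79414658e-04,  4.01649990e-04]), 'joint_torque': array([-1.79628755e-04, -4.05981302e+01, -2.92628127e+01, -1.54224781e-04,
        5.81841552e-03,  3.74769741e-06]), 'position': array([6.74343354e-01, 1.46862702e-04, 2.29936945e-01]), 'tool_rot': array([-9.70674298e-04,  7.07102823e-01,  7.07109731e-01, -6.96003515e-04]), 'ft_force': array([-0.39704731,  0.52434453,  0.21023499]), 'torque': array([-0.0585226 , -0.01217873, -0.0166528 ]), 'width': 0.0853832984029584}
scene {'camera_matrix': array([[452.94372257,   0.        , 281.29541641],
       [  0.        , 452.94372257, 211.16736476],
       [  0.        ,   0.        ,   1.        ]]), 'dist': array([-0.01543565,  0.        ,  0.        ,  0.        ,  0.        ]), 'rvec': array([ 1.88572694,  1.80104503, -0.57772114]), 'tvec': array([ 0.05463048, -0.55836341,  1.69736008])}
side {'camera_matrix'
[... 252 characters left out ...]
593, -0.60617926,  0.24259806]), 'tvec': array([-0.56986009,  0.06743262,  1.46901399])}
wrist {'camera_matrix': array([[370.96639557,   0.        , 273.89416674],
       [  0.        , 370.96639557, 211.06993651],
       [  0.        ,   0.        ,   1.        ]]), 'dist': array([0.01432507, 0.        , 0.        , 0.        , 0.        ]), 'T_tool_cam': array([[ 3.65575695e-04, -9.62959877e-01, -2.69644474e-01,
         6.98540780e-02],
       [ 9.99999220e-01,  3.00068311e-05,  1.24860721e-03,
        -2.87661889e-04],
       [-1.19426747e-03, -2.69644720e-01,  9.62959137e-01,
        -1.42006110e-01],
       [ 0.00000000e+00,  0.00000000e+00,  0.00000000e+00,
         1.00000000e+00]])}
```

View pics/scene0.png

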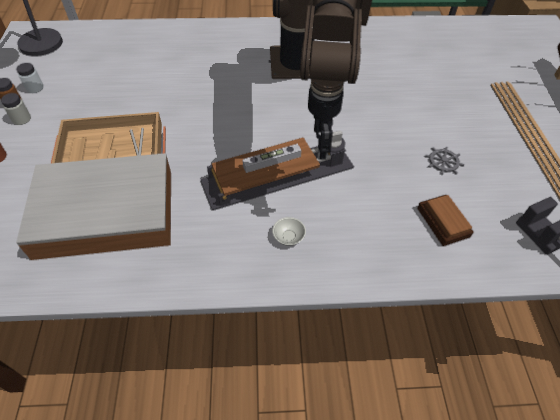

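View pics/side0.png

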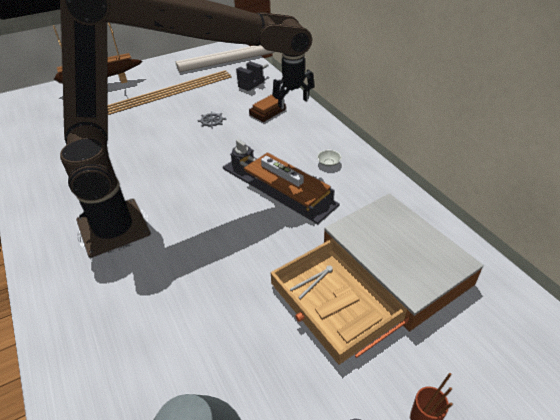

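View pics/wrist0.png

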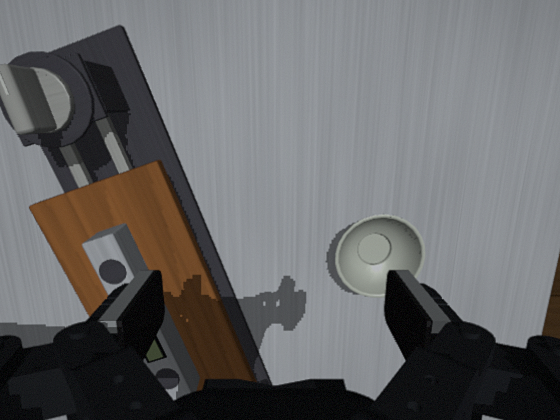

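The wrist view shows the knob's bar at about (30,97), the knob-end steel spot at (112,271), the hinge-end spot at (167,378), and the dish at (378,255). Next I'll turn these into world positions.

```bash
cat > h.py <<'E'
from rig import ctrl
import cv2,numpy as np
from scipy.spatial.transform import Rotation as R
def Rt(s):
    q=s['tool_rot'];return R.from_quat([q[1],q[2],q[3],q[0]]).as_matrix()
def cloud(name,d,s=None):
    c=ctrl.get_calibration(name);K=c['camera_matrix'];h,w=d.shape
    u,v=np.meshgrid(np.arange(w),np.arange(h))
    n=cv2.undistortPoints(np.stack([u,v],-1).reshape(-1,1,2).astype(float),K,c['dist']).reshape(h,w,2)
    P=np.dstack([n*d[...,None],d])
    if name=='wrist':
        T=c['T_tool_cam'];P=P@T[:3,:3].T+T[:3,3]
        return P@Rt(s).T+s['position']
    Rc=cv2.Rodrigues(c['rvec'])[0];return (P-c['tvec'])@Rc
def shot(name,fn):
    s=ctrl.state();p,d=ctrl.read_camera(name);cv2.imwrite('pics/'+fn,p[:,:,::-1]);return s,p,d,cloud(name,d,s)
E
python3 - <<'E'
from h import *
s=ctrl.state();z=np.load('wrist0.npz');P=cloud('wrist',z['d'],s)
for n,(u,v) in dict(spot=(112,271),spot2=(167,378),disc=(62,100),bar1=(25,75),bar2=(42,125),bart=(15,90),bench=(300,100),plate=(120,50)).items(): print(n,P[v,u].round(4))
m=(P[...,2]>.100)&(P[...,2]<.120);m[:, 300:]=0;m[260:]=0
q=P[m];print(len(q),q.min(0),q.max(0),q[:,2].mean())
ys,xs=np.nonzero(m);print(xs.min(),xs.max(),ys.min(),ys.max())
for n in('scene','side'):
    z=np.load(n+'0.npz');Q=cloud(n,z['d'])
    for (u,v) in ([(335,150),(323,152),(291,150),(245,163)] if n=='scene' else [(240,148),(280,170)]): print(n,u,v,Q[v,u].round(4))
z=np.load('scene0.npz');cv2.imwrite('pics/sc_crop.png',cv2.resize(z['p'][120:210,190:370,::-1],None,fx=4,fy=4,interpolation=2))
E
```

```text
spot [ 0.5434 -0.0579  0.0956]
spot2 [ 0.5796 -0.1615  0.0943]
disc [0.5156 0.0747 0.0809]
bar1 [0.5    0.0911 0.0946]
bar2 [0.5086 0.0572 0.0989]
bart [0.5013 0.0804 0.1099]
bench [ 0.6994  0.0766 -0.0013]
plate [0.5356 0.1191 0.0099]
1799 [0.49022956 0.05105653 0.10001251] [0.50944256 0.09703416 0.11295193] 0.10824396050239236
0 41 64 134
scene 335 150 [0.5311 0.074  0.0746]
scene 323 152 [ 0.7501 -0.0049  0.2954]
scene 291 150 [ 0.5448 -0.0566  0.0932]
scene 245 163 [ 0.5946 -0.188   0.0978]
side 240 148 [0.4929 0.0761 0.0815]
side 280 170 [ 0.5516 -0.1163  0.0881]
```

View pics/sc_crop.png

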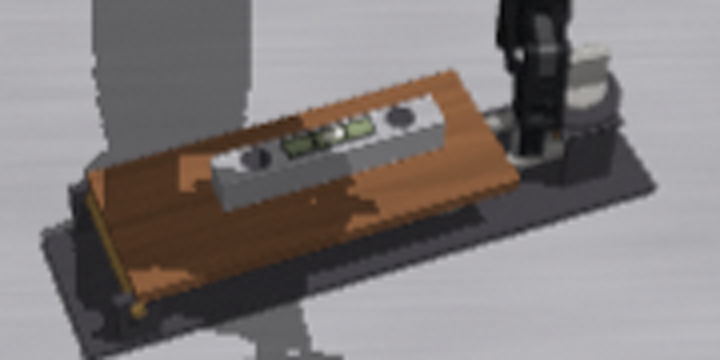

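The scene crop shows the level with its spots and a bubble near the middle of the vial. It also shows the shelf's knob end to the right, under the gripper. I'm moving to where the wrist camera can see both the vial and the knob.

```bash
python3 -m handwheel '[[[-0.044,-0.156,0,0,0,0,1],[-0.044,-0.156,0,0,0,0,1],[-0.044,-0.156,0,0,0,0,1],[-0.044,-0.156,0,0,0,0,1],[-0.044,-0.156,0,0,0,0,1],[-0.044,-0.156,0,0,0,0,1],[-0.044,-0.156,0,0,0,0,1]]]'
python3 - <<'E'
from h import *
s,p,d,P=shot('wrist','w1.png');np.savez('w1.npz',P=P,p=p)
m=(P[...,2]>.104)&(P[...,2]<.118);m[220:]=0
n,l,st,c=cv2.connectedComponentsWithStats(m.astype('uint8'))
i=1+st[1:,4].argmax();q=P[l==i];print(st[i],q[:,2].mean())
r=cv2.minAreaRect((q[:,:2]*1000).astype('float32'));print(r,cv2.boxPoints(r))
print(s['joints'],s['position'])
cv2.imwrite('pics/w1crop.png',cv2.resize(p[200:420,150:400,::-1],None,fx=3,fy=2.7,interpolation=2))
E
```

```text
clock: 0.73
position: [0.5515, -0.0352, 0.2321]
tool_rot: [0.001, 0.707, 0.707, 0.001]
ft_force: [0.0, -0.2, -0.2]
width: 0.0854
[ 172    6   39   76 1605] 0.10979437712811964
((497.0207214355469, 73.99201965332031), (14.305572509765625, 45.067047119140625), 13.186412811279297) [[484.91617   94.29971 ]
 [495.19687   50.42094 ]
 [509.12527   53.684326]
 [498.84457   97.563095]]
[-2.47454749e-01  1.51148377e-02  1.87970311e+00  2.11130912e-04
  1.24471120e+00 -2.47734385e-01] [ 0.55153509 -0.03521417  0.23214851]
```

View pics/w1.png

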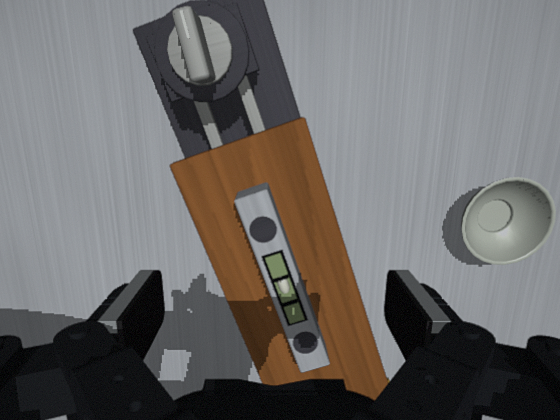

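View pics/w1crop.png

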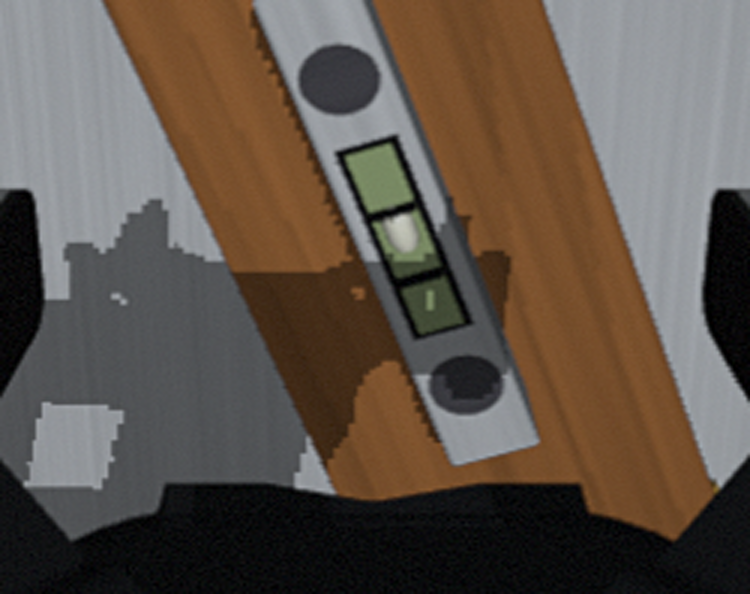

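The wrist view shows the knob bar, whose centre I measured at world (0.497, 0.074) and which is 13.2° from +y. The bubble at crop (402,235) sits about 3.2 mm knob-ward of the middle of its lines at (406,244). That is about +0.0065 unpressed, so the deficit is about (0.030−0.0065)/0.015 ≈ 1.57 rad. I'll descend over the knob next.

```bash
python3 -m handwheel '[[[0.1365,-0.068,0.08,0,0,-0.0733,0.7],[0.1365,-0.068,0.08,0,0,-0.0733,0.7],[0.1365,-0.068,0.08,0,0,-0.0733,0.7],[0.1365,-0.068,0.08,0,0,-0.0733,0.7],[0.1365,-0.068,0.08,0,0,-0.0733,0.7],[0.1365,-0.068,0.14,0,0,-0.0733,0.7],[0.1365,-0.068,0.181,0,0,-0.0733,0.7],[0.1365,-0.068,0.181,0,0,-0.0733,0.7],[0.1365,-0.068,0.181,0,0,-0.0733,0.7]]]'
python3 - <<'E'
from h import *
s,p,d,P=shot('wrist','w2.png')
print(s['joints'],s['position'],s['ft_force'])
E
```

```text
clock: 1.53
position: [0.4957, 0.0734, 0.0856]
tool_rot: [-0.001, 0.621, 0.783, -0.001]
ft_force: [-0.2, -0.5, 0.1]
width: 0.0599
[-5.55497081e-02  8.12237064e-02  2.10412480e+00 -3.50369329e-04
  9.60097274e-01 -2.85064825e-01] [0.49569581 0.07342009 0.08561119] [-0.1826964  -0.51337924  0.07260595]
```

View pics/w2.png

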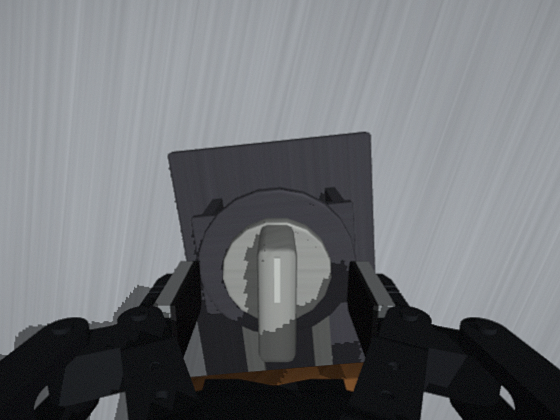

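The wrist view shows the bar upright at (277,290), midway between the open fingers and aligned with them. I'm closing the fingers.

```bash
python3 -m handwheel '[[[0,0,0,0,0,0,0],[0,0,0,0,0,0,0],[0,0,0,0,0,0,0],[0,0,0,0,0,0,0],[0,0,0,0,0,0,0],[0,0,0,0,0,0,0],[0,0,0,0,0,0,0],[0,0,0,0,0,0,0]]]' 70
```

```text
clock: 2.25
position: [0.4969, 0.0738, 0.0887]
tool_rot: [0.001, 0.621, 0.784, 0.0]
ft_force: [-2.2, -0.7, 6.1]
width: 0.0125
```

The fingers hold the bar. They read 12.5 mm wide with about 6 N upward, so the tips lightly touch the disc; I'll ease up 2 mm while turning clockwise (+tool z). The first step is 60°.

```bash
python3 -m handwheel '[[[0,0,-0.002,0,0,0.028,0],[0,0,-0.002,0,0,0.056,0],[0,0,-0.002,0,0,0.084,0],[0,0,-0.002,0,0,0.112,0],[0,0,-0.002,0,0,0.14,0],[0,0,-0.002,0,0,0.168,0],[0,0,-0.002,0,0,0.196,0],[0,0,-0.002,0,0,0.224,0],[0,0,-0.002,0,0,0.252,0],[0,0,-0.002,0,0,0.28,0],[0,0,-0.002,0,0,0.308,0],[0,0,-0.002,0,0,0.333,0]]]' 100
python3 - <<'E'
from h import *
s,p,d,P=shot('wrist','w3.png');print(s['joints'],s['ft_force'],s['torque'])
shot('scene','s3.png')
E
```

```text
clock: 3.25
position: [0.4978, 0.0734, 0.0889]
tool_rot: [0.002, 0.93, 0.367, 0.003]
ft_force: [4.9, -1.1, -4.5]
width: 0.012
[-5.47671862e-02  7.51589590e-02  2.10352518e+00 -1.57031909e-03
  9.56626560e-01  7.64686608e-01] [ 4.870238   -1.12041117 -4.49227431] [-0.2415438  -0.80759606  0.19156613]
```

View pics/w3.png

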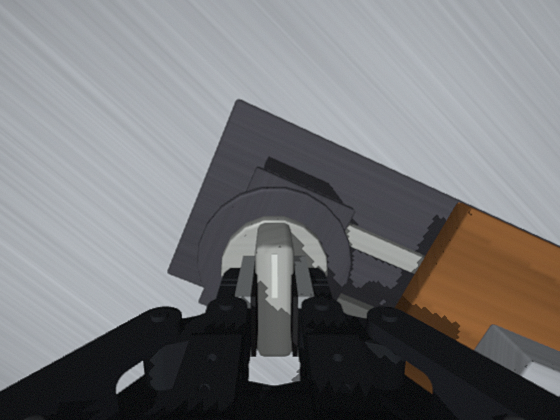

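The wrist view shows the bar still gripped at (274,290) and turned with the tool, while the baseplate has rotated about 60° relative to it. The next 30° follows.

```bash
python3 -m handwheel '[[[0,0,0,0,0,0.028,0],[0,0,0,0,0,0.056,0],[0,0,0,0,0,0.084,0],[0,0,0,0,0,0.112,0],[0,0,0,0,0,0.14,0],[0,0,0,0,0,0.167,0],[0,0,0,0,0,0.167,0],[0,0,0,0,0,0.167,0]]]'
python3 - <<'E'
from h import *
s,p,d,P=shot('wrist','w4.png');print(s['joints'])
s,p,d,P=shot('scene','s4.png')
cv2.imwrite('pics/s4c.png',cv2.resize(p[120:210,190:370,::-1],None,fx=4,fy=4,interpolation=2))
E
```

```text
clock: 4.02
position: [0.498, 0.073, 0.0889]
tool_rot: [0.001, 0.993, 0.115, 0.003]
ft_force: [5.1, -3.4, -5.0]
width: 0.0119
[-0.05543478  0.07530841  2.1033949  -0.00222886  0.95608133  1.28687988]
```

View pics/s4c.png

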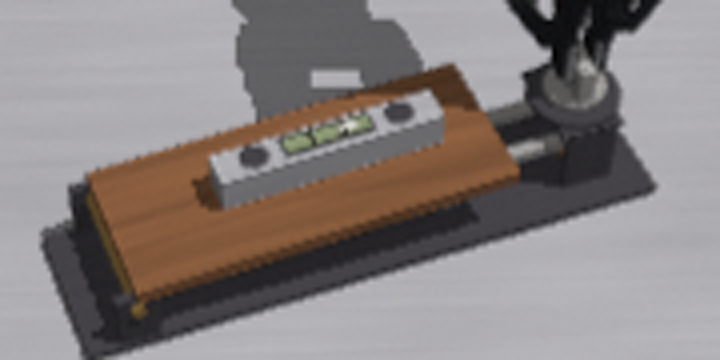

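View pics/w4.png

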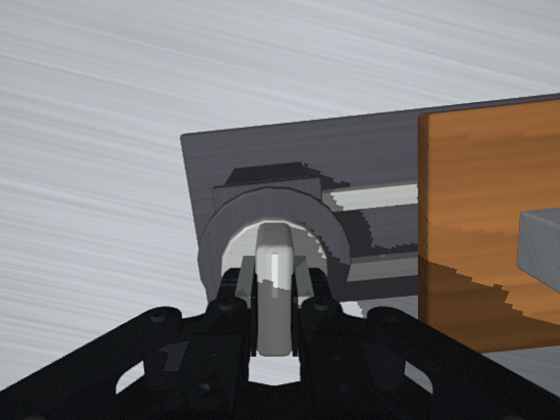

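The scene crop shows the bubble now at (352,124), well knob-ward of the vial centre at (328,133). That is about 15 mm, so near +0.03, as wanted unpressed. The wrist view shows the bar still gripped. I'm releasing, lifting, and moving over the level to measure it closely.

```bash
python3 -m handwheel '[[[0,0,0,0,0,0,0.6],[0,0,0,0,0,0,0.6],[0,0,0,0,0,0,0.6],[0,0,0,0,0,0,0.6],[0,0,-0.04,0,0,0,0.6],[0,0,-0.095,0,0,0,0.6],[0,0,-0.095,0,0,0,0.6],[-0.02,0.172,-0.095,0,0,0,0],[-0.02,0.172,-0.095,0,0,0,0],[-0.02,0.172,-0.095,0,0,0,0],[-0.02,0.172,-0.095,0,0,0,0],[-0.02,0.172,-0.095,0,0,0,0]]]' 60
python3 -m handwheel '[[[0,0,0,0,0,0,0],[0,0,0,0,0,0,0],[0,0,0,0,0,0,0],[0,0,0,0,0,0,0],[0,0,0,0,0,0,0],[0,0,0,0,0,0,0]]]'
python3 - <<'E'
from h import *
s,p,d,P=shot('wrist','w5.png');np.savez('w5.npz',P=P,p=p);print(s['position'],s['tool_rot'],s['ft_force'])
cv2.imwrite('pics/w5c.png',cv2.resize(p[130:330,220:470,::-1],None,fx=3,fy=3,interpolation=2))
E
```

```text
clock: 5.12
position: [0.5122, -0.0664, 0.1647]
tool_rot: [0.0, 0.994, 0.113, 0.001]
ft_force: [0.3, 0.1, -0.3]
width: -0.0002
clock: 5.62
position: [0.5116, -0.0628, 0.1641]
tool_rot: [-0.0, 0.993, 0.116, -0.0]
ft_force: [0.6, 0.1, 0.2]
width: -0.0003
[ 0.51157547 -0.06278261  0.16411848] [-3.06025370e-05  9.93301107e-01  1.15554787e-01 -1.25830307e-05] [0.55583468 0.12043837 0.22613539]
```

View pics/w5.png

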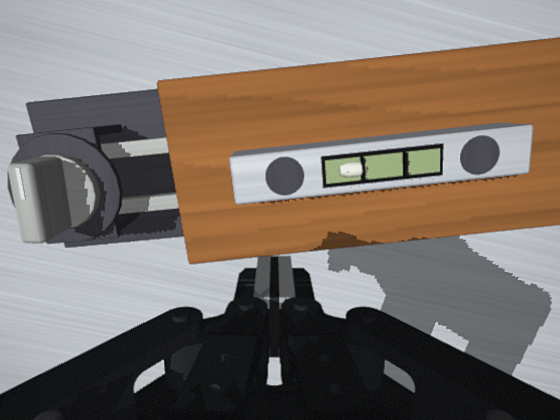

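View pics/w5c.png

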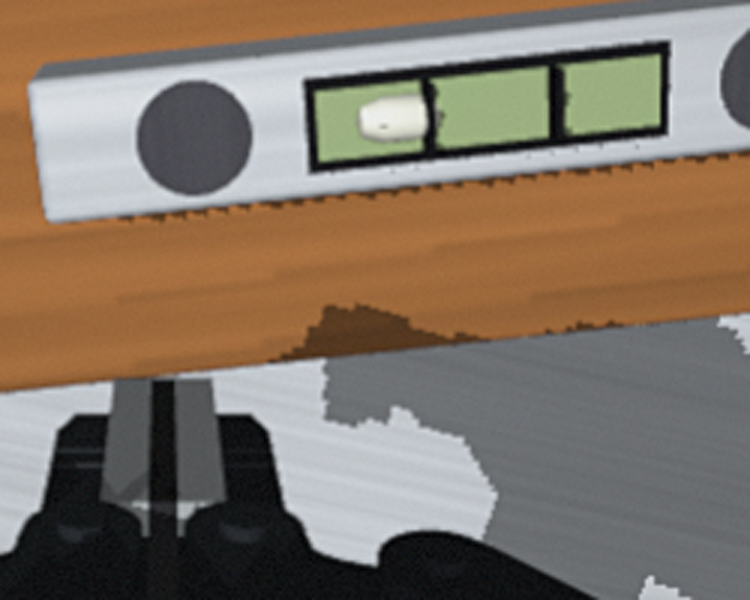

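The wrist view shows the press spot at (284,176). The vial lines stand at crop x 430 and 557, and the bubble is centred near crop x 399. That is about 17.5 mm knob-ward (0.035), possibly with parallax, so it may be a little past true. I'll locate the spot precisely and check the bubble's parallax.

```bash
python3 - <<'E'
from h import *
z=np.load('w5.npz');P=z['P'];s=ctrl.state();A=Rt(s)
p=np.median(P[171:182,279:290].reshape(-1,3),0);q=np.median(P[150:160,475:486].reshape(-1,3),0)
print(p,q,'tilt',(p[2]-q[2])/np.linalg.norm(p-q))
w=A.T@(p-s['position']);print('tool shift m',w,'frac',w/.8)
for n,(u,v) in dict(bub=(349,170),lineL=(363,168),gL=(332,173),gM=(385,165),lineR=(405,162),gR=(425,160),alu=(310,170),aluR=(455,157)).items():print(n,P[v-1:v+2,u-1:u+2].reshape(-1,3).mean(0).round(4))
E
```

```text
[ 0.54319444 -0.05964892  0.10029245] [ 0.57945457 -0.16364033  0.09655095] tilt 0.0339532733259984
tool shift m [0.03153055 0.00401697 0.06381176] frac [0.03941319 0.00502121 0.0797647 ]
bub [ 0.5552 -0.0932  0.1042]
lineL [ 0.558  -0.1004  0.1042]
gL [ 0.551  -0.0854  0.1004]
gM [ 0.562  -0.113   0.0997]
lineR [ 0.5663 -0.1223  0.1024]
gR [ 0.5697 -0.1342  0.0986]
alu [ 0.5496 -0.0731  0.0992]
aluR [ 0.575  -0.1508  0.0965]
```

The bubble and its lines are at the same height, so parallax is small, and the depth tilt of 0.034 agrees: the knob is at about 3.25, inside tolerance. I'm going over the spot.

```bash
python3 -m handwheel '[[[0.0394,0.005,0.03,0,0,0,0],[0.0394,0.005,0.06,0,0,0,0],[0.0394,0.005,0.07,0,0,0,0],[0.0394,0.005,0.07,0,0,0,0],[0.0394,0.005,0.07,0,0,0,0]]]' 60
python3 -m handwheel '[[[0,0,0.003,0,0,0,0],[0,0,0.006,0,0,0,0],[0,0,0.01,0,0,0,0],[0,0,0.012,0,0,0,0],[0,0,0.014,0,0,0,0],[0,0,0.014,0,0,0,0],[0,0,0.014,0,0,0,0]]]'
```

```text
clock: 6.08
position: [0.5426, -0.0601, 0.1079]
tool_rot: [-0.0, 0.993, 0.115, -0.001]
ft_force: [0.3, -0.6, 0.5]
width: -0.0004
clock: 6.67
position: [0.5436, -0.06, 0.0975]
tool_rot: [-0.0, 0.993, 0.115, 0.0]
ft_force: [-0.2, 2.3, 3.3]
width: 0.0001
```

```bash
python3 -m handwheel '[[[0,0,0.002,0,0,0,0],[0,0,0.004,0,0,0,0],[0,0,0.005,0,0,0,0],[0,0,0.005,0,0,0,0],[0,0,0.005,0,0,0,0]]]'
python3 -m handwheel '[[[0,0,0.001,0,0,0,0],[0,0,0.002,0,0,0,0],[0,0,0.002,0,0,0,0],[0,0,0.002,0,0,0,0]]]'
```

```text
clock: 7.08
position: [0.5435, -0.0599, 0.0937]
tool_rot: [-0.0, 0.993, 0.115, 0.0]
ft_force: [-1.7, 3.2, 8.2]
width: -0.0
clock: 7.42
position: [0.5435, -0.0599, 0.0934]
tool_rot: [-0.0, 0.993, 0.115, -0.0]
ft_force: [-4.9, 6.4, 14.6]
width: 0.0001
```

The last 1.6 mm of command moved the tip only 0.3 mm while the force rose from 8 to 14.6 N, so the shelf is on its hard rests. I'll hold while the bubble settles, then look.

```bash
python3 -m handwheel '[[[0,0,0,0,0,0,0],[0,0,0,0,0,0,0],[0,0,0,0,0,0,0],[0,0,0,0,0,0,0],[0,0,0,0,0,0,0],[0,0,0,0,0,0,0],[0,0,0,0,0,0,0],[0,0,0,0,0,0,0],[0,0,0,0,0,0,0],[0,0,0,0,0,0,0],[0,0,0,0,0,0,0],[0,0,0,0,0,0,0]]]'
python3 -m handwheel '[[[0,0,0,0,0,0,0],[0,0,0,0,0,0,0],[0,0,0,0,0,0,0],[0,0,0,0,0,0,0],[0,0,0,0,0,0,0],[0,0,0,0,0,0,0],[0,0,0,0,0,0,0],[0,0,0,0,0,0,0],[0,0,0,0,0,0,0],[0,0,0,0,0,0,0],[0,0,0,0,0,0,0],[0,0,0,0,0,0,0]]]'
python3 - <<'E'
from h import *
s,p,d,P=shot('wrist','w6.png');np.savez('w6.npz',P=P,p=p)
s,p2,d2,P2=shot('scene','s6.png')
a=cv2.resize(p[200:300,270:470,::-1],None,fx=3.5,fy=3,interpolation=2)
b=cv2.resize(p2[140:175,235:305,::-1],(700,290),interpolation=2)
cv2.imwrite('pics/w6c.png',np.vstack([a,b]))
E
```

```text
clock: 8.42
position: [0.5435, -0.0599, 0.0934]
tool_rot: [-0.0, 0.993, 0.115, -0.0]
ft_force: [-4.7, 4.0, 13.4]
width: 0.0001
clock: 9.42
position: [0.5435, -0.0599, 0.0934]
tool_rot: [-0.0, 0.993, 0.115, -0.0]
ft_force: [-5.2, 4.8, 12.8]
width: -0.0003
```

View pics/w6.png

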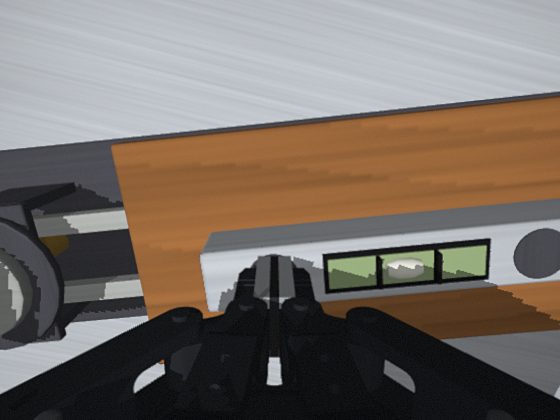

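View pics/w6c.png

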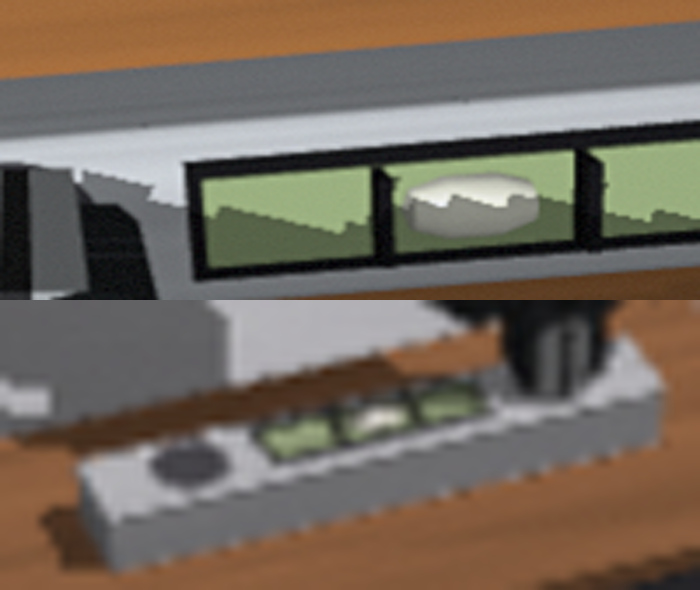

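The wrist crop shows the bubble at x 406–540, between the lines at 383 and 588. That is about 1.4 mm knob-ward, or 0.003. The scene crop agrees: the bubble is at 380 and the middle of the lines at 377. The press is steady at 13 N, so I'm handing in.

```bash
python3 - <<'E'
from h import *
print(ctrl.state()['ft_force']);print(ctrl.job_done());s=ctrl.state();print(s['clock'],s['ft_force'],s['position'])
E
```

```text
[-4.92406795  4.39701532 13.85253067]
the job is handed in; nothing more can be done
None
the job is handed in; nothing more can be done
```

I turned the levelling knob about 90° (1.57 rad) clockwise and let it go. I then pressed the spirit level down on its knob-end steel spot with shut fingers and handed the job in while still pressing, at about 9.5 s.

- **Shelf home:** in the last 1.6 mm of commanded press the tip moved only 0.3 mm, while the force rose from 8 to about 14 N. The shelf is therefore on its hard rests.
- **Press:** the wrist force just before hand-in was about 14 N upward, with about 5 N along each horizontal axis. The highest I read was 14.6 N, well under the 60 N limit.
- **Bubble:** it sits between its lines. The wrist camera puts it about 1.4 mm (0.003) knob-ward, and the scene camera shows it near centre.
- **Knob:** I could not read the angle directly. The pressed bubble puts it at about 3.2. The unpressed readings disagreed a little: the first bubble reading pointed to 3.0, while the second bubble reading and the depth tilt gave 3.25 to 3.35. All are within the 0.55 allowed.
- **Dish, wheel and drawer:** I never moved near them, but I did not measure their positions again at the end.

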